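Put the flat battery packs on their chargers

TASK

Four flat battery packs of the cordless tools hang in a row in the plywood rack; move them all over to the row of chargers on the charging shelf, each to the charger of its own colour, stem down in the well and fully home, so that its body rests on the charger, and let go of them all. Lower them in, do not drop them, and leave the glue bottle and the torch standing where they are.

Things in the scene. Friction and masses are not known exactly. Their poses are not given: they have to be found in the camera images.
- red_pack (a point): red battery pack, 0.24 kg: body 70 x 52 mm, 48 tall (upper shell red, black below), and under its middle a black stem 38 x 26, 40 long. Starts stem down in an opening (48 x 36) of the plywood rack, body resting on the rack's board, 70 mm above the bench. Point: centre of the body, 24 mm below its top, 64 above the stem's end. x along the 70 mm side, y across the 52 mm side (grip it there, from above), z up
- yellow_pack (a point): yellow battery pack, 0.24 kg: body 70 x 52 mm, 48 tall (upper shell yellow, black below), and under its middle a black stem 38 x 26, 40 long. Starts stem down in an opening (48 x 36) of the plywood rack, body resting on the rack's board, 70 mm above the bench. Point: centre of the body, 24 mm below its top, 64 above the stem's end. x along the 70 mm side, y across the 52 mm side (grip it there, from above), z up
- green_pack (a point): green battery pack, 0.24 kg: body 70 x 52 mm, 48 tall (upper shell green, black below), and under its middle a black stem 38 x 26, 40 long. Starts stem down in an opening (48 x 36) of the plywood rack, body resting on the rack's board, 70 mm above the bench. Point: centre of the body, 24 mm below its top, 64 above the stem's end. x along the 70 mm side, y across the 52 mm side (grip it there, from above), z up
- blue_pack (a point): blue battery pack, 0.24 kg: body 70 x 52 mm, 48 tall (upper shell blue, black below), and under its middle a black stem 38 x 26, 40 long. Starts stem down in an opening (48 x 36) of the plywood rack, body resting on the rack's board, 70 mm above the bench. Point: centre of the body, 24 mm below its top, 64 above the stem's end. x along the 70 mm side, y across the 52 mm side (grip it there, from above), z up
- red_well (a point): red charger, fixed: black housing 108 x 84 mm, 66 tall, red collar on top round a well for a pack's stem. Point: centre of the well's mouth, level with the collar's top, 78 mm above the bench. x along the charger's 108 and the well's 48 mm, y across its 84 and the well's 36, z up. Well 48 deep, mouth chamfered 3. A pack fits either way round, only with its long side along x; seated, its centre is 24 mm above this point
- yellow_well (a point): yellow charger, fixed: black housing 108 x 84 mm, 66 tall, yellow collar on top round a well for a pack's stem. Point: centre of the well's mouth, level with the collar's top, 78 mm above the bench. x along the charger's 108 and the well's 48 mm, y across its 84 and the well's 36, z up. Well 48 deep, mouth chamfered 3. A pack fits either way round, only with its long side along x; seated, its centre is 24 mm above this point
- green_well (a point): green charger, fixed: black housing 108 x 84 mm, 66 tall, green collar on top round a well for a pack's stem. Point: centre of the well's mouth, level with the collar's top, 78 mm above the bench. x along the charger's 108 and the well's 48 mm, y across its 84 and the well's 36, z up. Well 48 deep, mouth chamfered 3. A pack fits either way round, only with its long side along x; seated, its centre is 24 mm above this point
- blue_well (a point): blue charger, fixed: black housing 108 x 84 mm, 66 tall, blue collar on top round a well for a pack's stem. Point: centre of the well's mouth, level with the collar's top, 78 mm above the bench. x along the charger's 108 and the well's 48 mm, y across its 84 and the well's 36, z up. Well 48 deep, mouth chamfered 3. A pack fits either way round, only with its long side along x; seated, its centre is 24 mm above this point
- glue: bystander: a white glue bottle with a blue label and orange nozzle, 60 mm across and 190 mm tall, standing loose on the bench beyond the ends of rack and shelf on the robot's right. Origin: centre of its underside
- torch: bystander: a dark grey pocket torch with an orange band, 36 mm across and 92 mm tall, standing on end loose at the end of the charging shelf on the robot's left, 90 mm from the middle of the nearest charger. Origin: centre of its underside
Things that resemble listed ones, but are neither listed nor needed, are in the scene too. Leave any white look-alike of the part that bears green_pack alone.

How it is judged (in metres and radians):
At the end, for the whole second after the job is handed in: Every pack is seated in the charger of its own colour: centre within 10 mm of the well's middle seen from above, underside of the body within 4 mm of the charger's top, upright within 0.1 rad, released and at rest (under 0.02 m/s) (horizontal distance between red_pack and red_well below 0.01 m and z of red_pack in the frame of red_well below 0.028 m and angle between each of red_pack, yellow_pack, green_pack, blue_pack's own z axis and vertical below 0.1 rad and linear speed of each of pack_red, pack_yellow, pack_green, pack_blue below 0.02 m/s and horizontal distance between yellow_pack and yellow_well below 0.01 m and z of yellow_pack in the frame of yellow_well below 0.028 m and horizontal distance between green_pack and green_well below 0.01 m and z of green_pack in the frame of green_well below 0.028 m and horizontal distance between blue_pack and blue_well below 0.01 m and z of blue_pack in the frame of blue_well below 0.028 m); the robot touches nothing.
It fails at once if the glue bottle is knocked over or pushed more than 30 mm (angle between glue's own z axis and vertical above 0.5 rad or distance of glue from where it was at the start of the episode above 0.03 m).
It fails at once if the torch is knocked over or pushed more than 30 mm (angle between torch's own z axis and vertical above 0.5 rad or distance of torch from where it was at the start of the episode above 0.03 m).
It fails at once if a pack is dropped (falls faster than 0.7 m/s, about 25 mm, with the fingers off it) ((linear speed of pack_red above 0.7 m/s and contact force between the fingers and pack_red below 0.1 N) or (linear speed of pack_yellow above 0.7 m/s and contact force between the fingers and pack_yellow below 0.1 N) or (linear speed of pack_green above 0.7 m/s and contact force between the fingers and pack_green below 0.1 N) or (linear speed of pack_blue above 0.7 m/s and contact force between the fingers and pack_blue below 0.1 N)).
It also fails if it takes over 115 s, if anything falls off the work surface, if the arm or the gripper's body presses on something with over 40 N, if the wrist force passes 120 N, or if a joint passes its speed limit or range.

ROBOT

A 6-joint arm with a two-finger parallel gripper is mounted at the origin on the work surface. World frame = base frame: x ahead of the robot, y to its left, z up, the work surface at z = 0. Lengths are in m, angles in degrees, forces in N, time in s.
With the tool pointing down it reaches from about 0.3 to 0.75 m from the base axis. Payload 8.5 kg.
Tool frame: the origin (TCP) lies midway between the tips of the shut fingers; the grasp point (between the pads) lies 19 mm behind it; z points along the fingers, y is the line along which they close (so a half turn about z gives the same grasp; the last joint's range is limited). The gripper opens to 85 mm and grips with 20 to 120 N. Pads are 22 mm wide; open, the fingers measure 114 mm over their backs; the gripper's body (76 mm by 85 mm) begins 54 mm behind the grasp point. The pads swing forward as they close: fully open they stand 13 mm farther back than shut.
Start: joints at [51.492, 21.807, 74.336, -0, 83.858, -12.336], TCP at [0.243, 0.494, 0.231] pointing down, gripper open.
Joint ranges: [-178.18, 178.18], [-50.72, 133.34], [12.68, 142.11], [-81.47, 261.47], [9.98, 163.14], [-165.26, 165.26]. Speed limits (degrees/s): [136.94, 136.94, 180, 180, 180, 180].

INTERFACE

Orientations are given as [roll, pitch, yaw] about the fixed x, y, z axes, in that order (R = Rz(yaw) Ry(pitch) Rx(roll)).
In Python, from rig import telemetry, get_image, ticket gives the robot as it stands. The module is installed in compiled form; this text tells all that it offers.
- The arm moves only by the tool carry_out, never from a script. Its argument "plan" is a list of rows, each an object of numbers: "dx", "dy", "dz": the shift along the tool's x, y, z in m; "yaw": the turn about the tool's z in degrees. A call has 1 to 10 rows; each row is the pose to reach, as a shift and turn from the pose commanded when the call began, along the tool's axes at that moment; what a row does not reach only later rows make up. A row lasts 1/8 s, in which the tool goes at most 62.5 mm and 10.7 degrees, less where a joint would pass 70% of its speed; a pose out of reach is approached as far as the arm can. A call with a gripper value outside its range is refused whole. "grip" is the closure, from -1 (fully open) to 1 (shut), set as the call begins (left out, the last holds). The fingers move at their own pace and stop on an object; the grip force is fixed at half the most. Time passes only in rows, so rows that repeat a pose let the fingers close. It gives the time, the measured TCP pose, the force, the opening and the grip force at its end, in the units of the state.
- telemetry.observe(): the state, without advancing time (a new reading comes with each control period).
- get_image(name): name is "scene" or "top"; returns a dict with "image" (400x640x3 uint8, blue, green, red), "depth" (400x640 float32, m along the optical axis (not along the pixel's ray), 0 where there is no reading), "mtx" (3x3 intrinsics, pixels), "D" ([k1, k2, p1, p2, k3] as OpenCV has them; the pictures are not rectified), "R" (3x3) and "t" (3): a world point X has camera coordinates R X + t. Camera axes: x right, y down, z forward; pixel columns grow to the right and rows downward; lengths in m; the calibration is good to about 2 mm. A picture is of the moment at which its call begins.
- ticket.finish_job(): hands the job in; it is judged then, once.
The state is a dict: "time": time; "joint_positions": joint angles; "joint_vel": joint speeds; "effort": joint torques, N m; "tcp_pos": TCP position; "ee_rot": TCP orientation; "contact_force": force on the tool from outside, world axes, zero at the start; "moment": the same for the moment, N m; "grip_width": finger opening in m; "grip_force": force on a finger pad.
Only numpy, scipy, OpenCV 4.12 (cv2) and the standard library are available. Lean on these libraries where they do the work, as an engineer would, in place of code of your own. Each camera call takes 0.05 s, during which the arm holds its last target. There are 200 camera calls.

## Working session

There is one attempt and no reset: what is moved stays moved. The work goes in short steps, Python scripts to look and compute and a tool call to move; the robot and the scene stay as the last step left them, time stands still between calls to the robot, and variables do not carry over. Pictures are saved under pics/ and viewed, at most 14 in all, crops included, and the job is handed in when it is done.

Besides the shell and the picture viewer there is one more tool, called after "Emit:" as a command line: name --argument value ..., lists and objects as JSON in quotes. carry_out: Moves the arm, as the interface text tells. Its arguments: {"type":"object","properties":{"plan":{"type":"array"},"grip":{"type":"number"}},"required":["plan"]}

```bash
mkdir -p pics; python3 - <<'E'
from rig import telemetry, get_image
import cv2,numpy as np
s=telemetry.observe()
print({k:np.round(v,3).tolist() for k,v in s.items()})
for n in("scene","top"):
    g=get_image(n); cv2.imwrite(f"pics/{n}0.png",g["image"]); np.savez(f"{n}0.npz",**g)
    print(n,np.round(-g["R"].T@g["t"],3),g["mtx"].round(1).tolist(),g["D"])
E
```

```text
{'time': 0.0, 'joint_positions': [51.492, 21.842, 74.385, -0.001, 83.859, -12.337], 'joint_vel': [0.009, 0.053, 0.014, 0.072, -0.039, -0.049], 'effort': [0.0, -44.847, -23.128, -0.0, 0.005, -0.0], 'tcp_pos': [0.242, 0.493, 0.231], 'ee_rot': [-179.916, -0.017, 153.829], 'contact_force': [-0.241, -0.102, -0.691], 'moment': [-0.025, 0.013, 0.036], 'grip_force': 0.0, 'grip_width': 0.086}
scene [ 1.098 -0.404  0.868] [[365.0, 0.0, 314.3], [0.0, 365.0, 194.5], [0.0, 0.0, 1.0]] [-0.00754123  0.          0.          0.          0.        ]
top [ 0.474 -0.022  1.333] [[512.2, 0.0, 325.9], [0.0, 512.2, 194.6], [0.0, 0.0, 1.0]] [-0.06070867  0.          0.          0.          0.        ]
```

View pics/scene0.png

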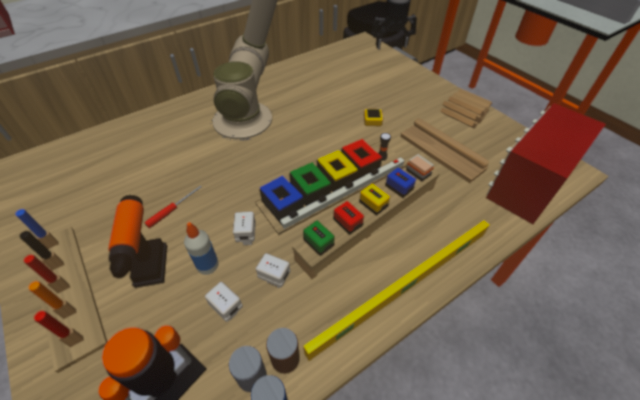

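View pics/top0.png

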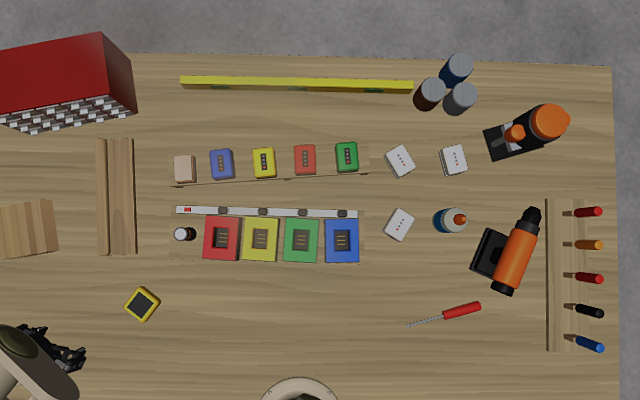

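The top view shows the packs left to right as blue (222,163), yellow (263,163), red (305,160) and green (347,157). The chargers run red (220,238), yellow (260,240), green (300,240) and blue (342,240). The torch is at (184,234) and the glue at (450,220). In the scene view, the wells and packs are visible around (320,180) and (360,205).

```bash
cat > h.py <<'E'
import cv2,numpy as np
H={"red":[(0,9),(172,180)],"yellow":[(22,34)],"green":[(50,80)],"blue":[(105,130)]}
def world(g):
    h,w=g["depth"].shape
    uv=np.stack(np.meshgrid(np.arange(w),np.arange(h)),-1).reshape(-1,1,2).astype(np.float32)
    n=cv2.undistortPoints(uv,g["mtx"],g["D"]).reshape(h,w,2); d=g["depth"]
    P=np.dstack([n[...,0]*d,n[...,1]*d,d])
    return (P-g["t"])@g["R"]
def ray(g,uv,z):
    n=cv2.undistortPoints(np.float32(uv).reshape(-1,1,2),g["mtx"],g["D"]).reshape(-1,2)
    d=np.c_[n,np.ones(len(n))]@g["R"]; c=-g["R"].T@g["t"]
    return c+d*((z-c[2])/d[:,2])[:,None]
def find(g,z,box,tol=.008,smin=90):
    """colour+height masks -> rectangle on plane z: {name:(x,y,yaw of long side,size)}"""
    P=world(g); hsv=cv2.cvtColor(g["image"],cv2.COLOR_BGR2HSV); out={}
    ok=(abs(P[...,2]-z)<tol)&(P[...,0]>box[0])&(P[...,0]<box[1])&(P[...,1]>box[2])&(P[...,1]<box[3])
    for c,rs in H.items():
        m=sum(((hsv[...,0]>=a)&(hsv[...,0]<=b)) for a,b in rs).astype(bool)&(hsv[...,1]>smin)&ok
        cs,_=cv2.findContours(m.astype(np.uint8),cv2.RETR_EXTERNAL,cv2.CHAIN_APPROX_NONE)
        if not cs: continue
        k=max(cs,key=cv2.contourArea)
        p=ray(g,k,z)[:,:2].astype(np.float32)
        (x,y),(a,b),t=cv2.minAreaRect(p*1000)
        if a<b: a,b,t=b,a,t+90
        t=(t+90)%180-90
        out[c]=(x/1000,y/1000,t,a,b,np.median(P[...,2][m]))
    return out
E
python3 - <<'E'
from h import *
for n in("top","scene"):
    g=dict(np.load(n+"0.npz"))
    for z,b in((.118,(.45,.75,-.3,.4)),(.078,(.25,.56,-.3,.4))):
        for c,v in find(g,z,b).items(): print(n,z,c,np.round(v,4))
    P=world(g)
    if n=="top": print(P[234,184],P[220,455],P[163,185], P[225,165:205:4,2].round(3))
E
```

```text
top 0.118 red [ 6.56100e-01 -4.30000e-03  4.59370e+00  6.81623e+01  5.01123e+01
  1.17000e-01]
top 0.118 yellow [ 0.6462  0.0933  7.6822 68.3785 49.3866  0.1169]
top 0.118 green [ 0.6646 -0.1054  6.8804 67.9091 49.9843  0.1168]
top 0.118 blue [ 0.6416  0.1961  5.1592 66.5396 48.5332  0.1173]
top 0.078 red [ 4.641000e-01  1.978000e-01 -3.058900e+00  1.051272e+02  8.170900e+01
  7.760000e-02]
top 0.078 yellow [ 4.636000e-01  1.019000e-01 -3.087600e+00  1.050666e+02  8.127660e+01
  7.760000e-02]
top 0.078 green [ 4.623000e-01  2.900000e-03 -3.322500e+00  1.033959e+02  7.929220e+01
  7.720000e-02]
top 0.078 blue [ 4.631000e-01 -9.790000e-02  9.440000e-01  1.025353e+02  8.081810e+01
  7.740000e-02]
[0.47118181 0.27924462 0.10675345] [ 0.51350129 -0.35461776  0.16354645] [0.63996048 0.28042572 0.11786165] [0.001 0.001 0.011 0.014 0.016 0.012 0.01  0.012 0.011 0.011]
scene 0.118 red [ 6.59700e-01 -6.10000e-03  5.11160e+00  7.34821e+01  5.42078e+01
  1.19200e-01]
scene 0.118 yellow [ 0.6504  0.0911  7.297  72.728  56.4055  0.1192]
scene 0.118 green [ 0.6681 -0.1083  5.5748 70.5196 50.526   0.1192]
scene 0.118 blue [ 0.645   0.1925  8.7481 71.3258 56.0069  0.1192]
scene 0.078 red [ 4.662000e-01  1.975000e-01 -5.012000e+00  1.143446e+02  8.606330e+01
  7.970000e-02]
scene 0.078 yellow [ 4.651000e-01  1.009000e-01 -3.100400e+00  1.117957e+02  8.846080e+01
  7.960000e-02]
scene 0.078 green [ 4.636000e-01  2.300000e-03 -2.786700e+00  1.068416e+02  8.428990e+01
  7.960000e-02]
scene 0.078 blue [ 4.638000e-01 -9.880000e-02  1.890000e+00  1.090549e+02  8.440660e+01
  7.980000e-02]
```

```bash
cat > go.py <<'E'
import sys,numpy as np
from rig import telemetry
from scipy.spatial.transform import Rotation as Ro
T={"pb":(.643,.195,185.5),"py":(.648,.092,187.5),"pr":(.658,-.005,184.7),"pg":(.666,-.106,186.5),
"wr":(.465,.198,177),"wy":(.464,.1015,177),"wg":(.463,.0025,177),"wb":(.4635,-.098,181)}
s=telemetry.observe(); R=Ro.from_euler("xyz",s["ee_rot"],degrees=True)
print("t",s["time"],"tcp",np.round(s["tcp_pos"],4),np.round(s["ee_rot"],2),"w",round(s["grip_width"],4))
for a in sys.argv[1:]:
    n,z=a.split(":"); x,y,p=T[n]
    d=R.inv().apply(np.array([x,y,float(z)])-s["tcp_pos"]); yaw=-((p-s["ee_rot"][2]+180)%360-180)
    print(a,"dx dy dz",d.round(4),"yaw",round(yaw,1))
E
python3 go.py pb:.20
```

```text
t 0.1 tcp [0.2424 0.4934 0.2308] [-1.7993e+02 -2.0000e-02  1.5383e+02] w 0.0853
pb:.20 dx dy dz [-0.4911 -0.0911  0.0308] yaw -31.7
```

Emit:
carry_out --plan '[{"dx": -0.05,"dy": -0.009,"yaw": -4},{"dx": -0.1,"dy": -0.018,"yaw": -8},{"dx": -0.15,"dy": -0.028,"yaw": -12},{"dx": -0.21,"dy": -0.039,"yaw": -16},{"dx": -0.27,"dy": -0.05,"yaw": -20},{"dx": -0.33,"dy": -0.061,"yaw": -24},{"dx": -0.39,"dy": -0.072,"yaw": -28},{"dx": -0.44,"dy": -0.082,"dz": 0.01,"yaw": -31.7},{"dx": -0.491,"dy": -0.091,"dz": 0.02,"yaw": -31.7},{"dx": -0.491,"dy": -0.091,"dz": 0.031,"yaw": -31.7}]' --grip -0.6

```text
invalid input at $.plan[0]: expected keys dx, dy, dz, yaw
```

```bash
python3 go.py pb:.20 pb:.078; python3 - <<'E'
from rig import get_image
import cv2
g=get_image("scene"); cv2.imwrite("pics/s1.png",cv2.resize(g["image"][80:300,220:480],None,fx=2.5,fy=2.5))
E
```

```text
t 0.1 tcp [0.2424 0.4934 0.2308] [-1.7993e+02 -2.0000e-02  1.5383e+02] w 0.0853
pb:.20 dx dy dz [-0.4911 -0.0911  0.0308] yaw -31.7
pb:.078 dx dy dz [-0.4911 -0.0909  0.1528] yaw -31.7
```

View pics/s1.png

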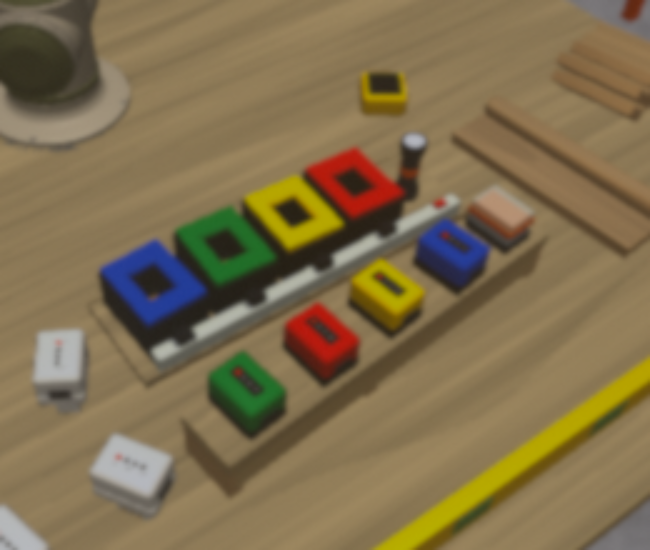

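The picture still shows the start state, with the packs untouched. From left to right in the crop they are green (245,390), red (320,340), yellow (385,292) and blue (452,253), with a peach look-alike at (500,215). Each row needs all four keys.

Emit:
carry_out --plan '[{"dx": -0.05,"dy": -0.009,"dz": 0,"yaw": -4},{"dx": -0.1,"dy": -0.018,"dz": 0,"yaw": -8},{"dx": -0.15,"dy": -0.028,"dz": 0,"yaw": -12},{"dx": -0.21,"dy": -0.039,"dz": 0,"yaw": -16},{"dx": -0.27,"dy": -0.05,"dz": 0,"yaw": -20},{"dx": -0.33,"dy": -0.061,"dz": 0,"yaw": -24},{"dx": -0.39,"dy": -0.072,"dz": 0,"yaw": -28},{"dx": -0.44,"dy": -0.082,"dz": 0.01,"yaw": -31.7},{"dx": -0.491,"dy": -0.091,"dz": 0.02,"yaw": -31.7},{"dx": -0.491,"dy": -0.091,"dz": 0.031,"yaw": -31.7}]' --grip -0.6

```text
time: 1.4
tcp_pos: [0.6452, 0.1926, 0.1984]
ee_rot: [-180.0, -0.1, -174.7]
contact_force: [-0.4, 0.7, 0.1]
grip_width: 0.0682
grip_force: 0.0
```

```bash
python3 go.py pb:.20 pb:.078; python3 - <<'E'
from rig import get_image
import cv2
g=get_image("scene"); cv2.imwrite("pics/s2.png",cv2.resize(g["image"][80:300,220:480],None,fx=2.5,fy=2.5))
E
```

```text
t 1.4 tcp [0.6452 0.1926 0.1984] [-1.7997e+02 -7.0000e-02 -1.7470e+02] w 0.0682
pb:.20 dx dy dz [ 0.0019  0.0026 -0.0016] yaw -0.2
pb:.078 dx dy dz [0.0018 0.0027 0.1204] yaw -0.2
```

View pics/s2.png

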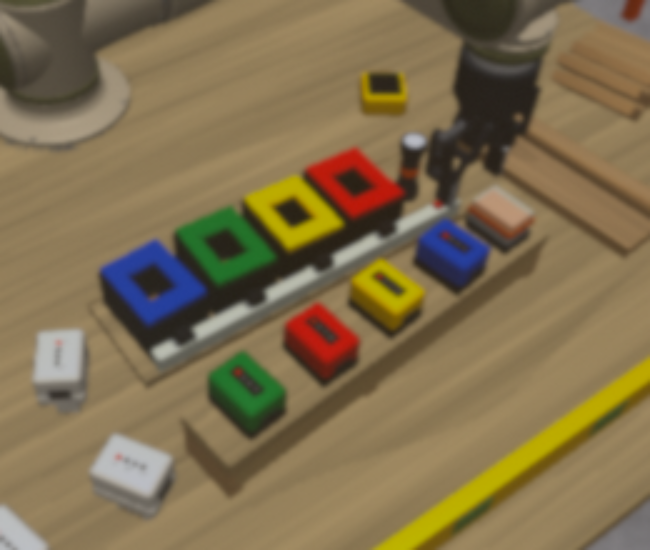

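The gripper stands above the blue pack, with fingers at (440,190) and (495,155) in the crop and everything else unmoved. Next I descend.

Emit:
carry_out --plan '[{"dx": 0,"dy": 0,"dz": 0.02,"yaw": 0},{"dx": 0,"dy": 0,"dz": 0.04,"yaw": 0},{"dx": 0,"dy": 0,"dz": 0.06,"yaw": 0},{"dx": 0,"dy": 0,"dz": 0.065,"yaw": 0},{"dx": 0,"dy": 0,"dz": 0.065,"yaw": 0}]'

```text
time: 2.08
tcp_pos: [0.6428, 0.196, 0.1359]
ee_rot: [180.0, 0.0, -174.4]
contact_force: [0.1, -0.2, -0.2]
grip_width: 0.0681
grip_force: 0.0
```

```bash
python3 go.py pb:.078
```

```text
t 2.075 tcp [0.6428 0.196  0.1359] [ 1.8000e+02  2.0000e-02 -1.7443e+02] w 0.0681
pb:.078 dx dy dz [-0.0001 -0.001   0.0579] yaw 0.1
```

Emit:
carry_out --plan '[{"dx": 0,"dy": 0,"dz": 0.02,"yaw": 0},{"dx": 0,"dy": 0,"dz": 0.04,"yaw": 0},{"dx": 0,"dy": 0,"dz": 0.058,"yaw": 0},{"dx": 0,"dy": 0,"dz": 0.058,"yaw": 0},{"dx": 0,"dy": 0,"dz": 0.058,"yaw": 0}]'

```text
time: 2.7
tcp_pos: [0.6437, 0.1956, 0.0788]
ee_rot: [180.0, 0.1, -174.5]
contact_force: [0.1, 0.0, 0.2]
grip_width: 0.0682
grip_force: 0.0
```

Emit:
carry_out --plan '[{"dx": 0,"dy": 0,"dz": 0,"yaw": 0},{"dx": 0,"dy": 0,"dz": 0,"yaw": 0},{"dx": 0,"dy": 0,"dz": 0,"yaw": 0},{"dx": 0,"dy": 0,"dz": 0,"yaw": 0},{"dx": 0,"dy": 0,"dz": 0,"yaw": 0}]' --grip 1

```text
time: 3.32
tcp_pos: [0.6438, 0.1955, 0.079]
ee_rot: [180.0, 0.2, -174.5]
contact_force: [-0.4, -0.4, 7.3]
grip_width: 0.0516
grip_force: 63.1
```

Emit:
carry_out --plan '[{"dx": 0,"dy": 0,"dz": -0.01,"yaw": 0},{"dx": 0,"dy": 0,"dz": -0.03,"yaw": 0},{"dx": 0,"dy": 0,"dz": -0.05,"yaw": 0},{"dx": 0,"dy": 0,"dz": -0.07,"yaw": 0},{"dx": 0,"dy": 0,"dz": -0.09,"yaw": 0},{"dx": 0,"dy": 0,"dz": -0.11,"yaw": 0},{"dx": 0,"dy": 0,"dz": -0.13,"yaw": 0},{"dx": 0,"dy": 0,"dz": -0.141,"yaw": 0},{"dx": 0,"dy": 0,"dz": -0.141,"yaw": 0}]'

```text
time: 4.45
tcp_pos: [0.6432, 0.1954, 0.2189]
ee_rot: [180.0, 0.1, -174.5]
contact_force: [0.1, -0.3, -3.7]
grip_width: 0.0516
grip_force: 62.3
```

```bash
python3 go.py wb:.22; python3 - <<'E'
from rig import get_image
from h import *
g=get_image("scene"); cv2.imwrite("pics/s3.png",cv2.resize(g["image"][80:300,220:480],None,fx=2.5,fy=2.5))
E
```

```text
t 4.45 tcp [0.6432 0.1954 0.2189] [ 1.8000e+02  5.0000e-02 -1.7447e+02] w 0.0516
wb:.22 dx dy dz [ 0.2071 -0.2747 -0.0013] yaw 4.5
```

View pics/s3.png

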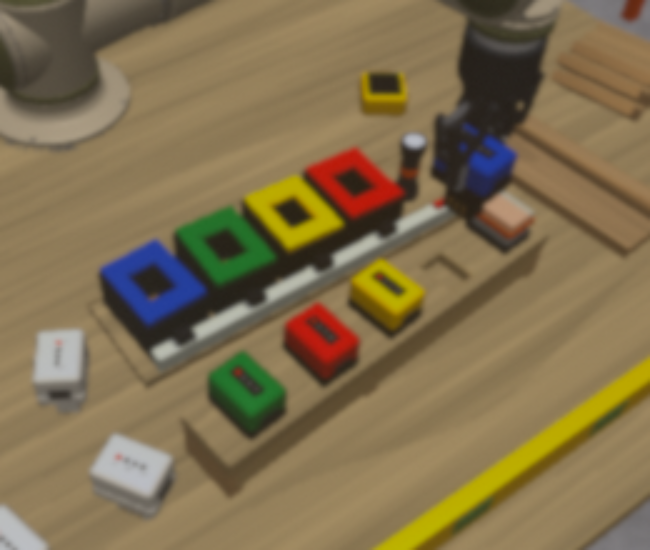

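The blue pack hangs level in the gripper at (480,160) and its opening in the rack at (445,265) is empty. Now I carry it to the blue charger.

Emit:
carry_out --plan '[{"dx": 0.015,"dy": -0.02,"dz": 0,"yaw": 0.5},{"dx": 0.04,"dy": -0.055,"dz": 0,"yaw": 1},{"dx": 0.07,"dy": -0.095,"dz": 0,"yaw": 1.5},{"dx": 0.1,"dy": -0.135,"dz": 0,"yaw": 2},{"dx": 0.13,"dy": -0.175,"dz": 0,"yaw": 3},{"dx": 0.16,"dy": -0.215,"dz": 0,"yaw": 4},{"dx": 0.185,"dy": -0.247,"dz": 0,"yaw": 4.5},{"dx": 0.202,"dy": -0.268,"dz": 0,"yaw": 4.5},{"dx": 0.207,"dy": -0.275,"dz": 0,"yaw": 4.5},{"dx": 0.207,"dy": -0.275,"dz": 0,"yaw": 4.5}]'

```text
time: 5.75
tcp_pos: [0.4636, -0.0982, 0.218]
ee_rot: [180.0, -0.0, -179.0]
contact_force: [0.4, 0.3, -3.3]
grip_width: 0.052
grip_force: 62.5
```

Emit:
carry_out --plan '[{"dx": 0,"dy": 0,"dz": 0,"yaw": 0},{"dx": 0,"dy": 0,"dz": 0.02,"yaw": 0},{"dx": 0,"dy": 0,"dz": 0.04,"yaw": 0},{"dx": 0,"dy": 0,"dz": 0.055,"yaw": 0},{"dx": 0,"dy": 0,"dz": 0.06,"yaw": 0},{"dx": 0,"dy": 0,"dz": 0.06,"yaw": 0}]'

```text
time: 6.5
tcp_pos: [0.4638, -0.098, 0.1584]
ee_rot: [180.0, 0.0, -178.9]
contact_force: [0.7, -0.1, -2.0]
grip_width: 0.0513
grip_force: 62.6
```

```bash
python3 go.py wb:.087; python3 - <<'E'
from rig import get_image
from h import *
a=[]
for n,(r,c) in {"scene":((130,250),(240,400)),"top":((180,300),(280,440))}.items():
    g=get_image(n); a.append(cv2.resize(g["image"][r[0]:r[1],c[0]:c[1]],(480,360)))
cv2.imwrite("pics/s4.png",cv2.resize(np.hstack(a),(800,300)))
E
```

```text
t 6.5 tcp [ 0.4638 -0.098   0.1584] [ 180.      0.   -178.93] w 0.0513
wb:.087 dx dy dz [ 0.0003 -0.      0.0714] yaw 0.1
```

View pics/s4.png

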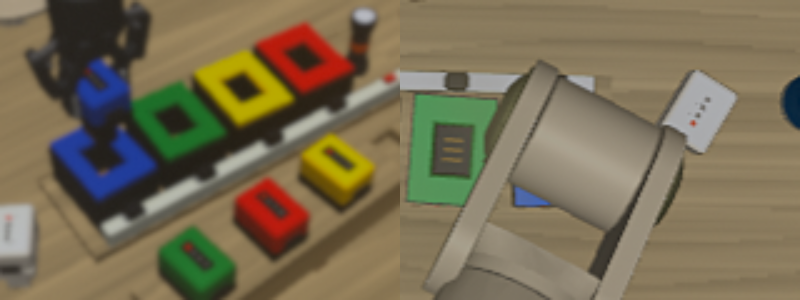

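The blue pack's stem hangs right over the blue well at (100,155) in the left half; the arm hides it in the top view. Lowering it now.

Emit:
carry_out --plan '[{"dx": 0,"dy": 0,"dz": 0.01,"yaw": 0},{"dx": 0,"dy": 0,"dz": 0.02,"yaw": 0},{"dx": 0,"dy": 0,"dz": 0.03,"yaw": 0},{"dx": 0,"dy": 0,"dz": 0.04,"yaw": 0},{"dx": 0,"dy": 0,"dz": 0.05,"yaw": 0},{"dx": 0,"dy": 0,"dz": 0.058,"yaw": 0},{"dx": 0,"dy": 0,"dz": 0.064,"yaw": 0},{"dx": 0,"dy": 0,"dz": 0.068,"yaw": 0},{"dx": 0,"dy": 0,"dz": 0.071,"yaw": 0},{"dx": 0,"dy": 0,"dz": 0.072,"yaw": 0}]'

```text
time: 7.85
tcp_pos: [0.4636, -0.0983, 0.0869]
ee_rot: [-180.0, 0.0, -179.0]
contact_force: [-5.4, 0.2, 12.3]
grip_width: 0.0514
grip_force: 63.8
```

Emit:
carry_out --plan '[{"dx": 0,"dy": 0,"dz": 0,"yaw": 0},{"dx": 0,"dy": 0,"dz": 0,"yaw": 0},{"dx": 0,"dy": 0,"dz": 0,"yaw": 0},{"dx": 0,"dy": 0,"dz": -0.01,"yaw": 0},{"dx": 0,"dy": 0,"dz": -0.03,"yaw": 0},{"dx": 0,"dy": 0,"dz": -0.06,"yaw": 0},{"dx": 0,"dy": 0,"dz": -0.09,"yaw": 0},{"dx": 0,"dy": 0,"dz": -0.12,"yaw": 0},{"dx": 0,"dy": 0,"dz": -0.12,"yaw": 0}]' --grip -0.6

```text
time: 8.98
tcp_pos: [0.4643, -0.0986, 0.2088]
ee_rot: [-179.9, 0.3, -179.0]
contact_force: [0.8, 0.3, -0.1]
grip_width: 0.0689
grip_force: 0.0
```

```bash
python3 go.py py:.20; python3 - <<'E'
from rig import get_image
from h import *
g=get_image("scene"); print(find(g,.126,(.38,.56,-.3,.4)))
cv2.imwrite("pics/s5.png",cv2.resize(g["image"][130:250,240:400],(640,480)))
E
```

```text
t 8.975 tcp [ 0.4643 -0.0986  0.2088] [-179.87    0.26 -178.97] w 0.0689
py:.20 dx dy dz [-0.1871  0.1873  0.0092] yaw -6.5
{'red': (0.447755615234375, -0.09719251251220704, 3.841263771057129, 4.981528282165527, 2.198303699493408, np.float64(0.13079067991760443)), 'blue': (0.46636199951171875, -0.10012248992919921, 4.61365270614624, 73.27333068847656, 54.006656646728516, np.float64(0.1275292909281097))}
```

View pics/s5.png

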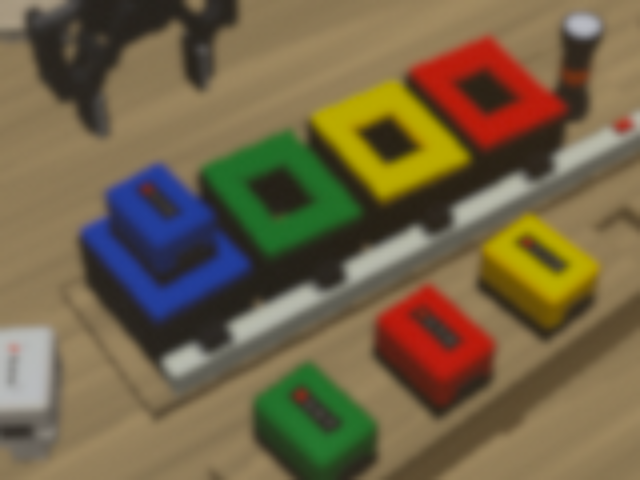

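The blue pack is seated on the blue charger at (160,215), within 3 mm of the centre and with its top at the seated height. Next is yellow.

Emit:
carry_out --plan '[{"dx": -0.02,"dy": 0.02,"dz": 0,"yaw": -1},{"dx": -0.05,"dy": 0.05,"dz": 0,"yaw": -2},{"dx": -0.09,"dy": 0.09,"dz": 0,"yaw": -3},{"dx": -0.13,"dy": 0.13,"dz": 0,"yaw": -4},{"dx": -0.165,"dy": 0.165,"dz": 0,"yaw": -5},{"dx": -0.182,"dy": 0.182,"dz": 0,"yaw": -6.5},{"dx": -0.187,"dy": 0.187,"dz": 0,"yaw": -6.5},{"dx": -0.187,"dy": 0.187,"dz": 0.02,"yaw": -6.5},{"dx": -0.187,"dy": 0.187,"dz": 0.04,"yaw": -6.5},{"dx": -0.187,"dy": 0.187,"dz": 0.045,"yaw": -6.5}]'

```text
time: 10.28
tcp_pos: [0.6461, 0.0913, 0.1599]
ee_rot: [180.0, -0.2, -172.5]
contact_force: [0.5, 0.1, 0.4]
grip_width: 0.0684
grip_force: 0.0
```

Emit:
carry_out --plan '[{"dx": 0,"dy": 0,"dz": 0,"yaw": 0}]'

```text
time: 10.4
tcp_pos: [0.647, 0.0915, 0.1615]
ee_rot: [-180.0, -0.0, -172.5]
contact_force: [0.5, -0.4, -0.3]
grip_width: 0.0683
grip_force: 0.0
```

```bash
python3 go.py py:.079
```

```text
t 10.4 tcp [0.647  0.0915 0.1615] [-1.8000e+02 -1.0000e-02 -1.7252e+02] w 0.0683
py:.079 dx dy dz [-0.0011  0.0003  0.0825] yaw -0.0
```

Emit:
carry_out --plan '[{"dx": -0.001,"dy": 0,"dz": 0.02,"yaw": 0},{"dx": -0.001,"dy": 0,"dz": 0.04,"yaw": 0},{"dx": -0.001,"dy": 0,"dz": 0.06,"yaw": 0},{"dx": -0.001,"dy": 0,"dz": 0.075,"yaw": 0},{"dx": -0.001,"dy": 0,"dz": 0.0825,"yaw": 0},{"dx": -0.001,"dy": 0,"dz": 0.0825,"yaw": 0},{"dx": -0.001,"dy": 0,"dz": 0.0825,"yaw": 0}]'

```text
time: 11.28
tcp_pos: [0.6486, 0.0921, 0.0796]
ee_rot: [-180.0, 0.1, -172.5]
contact_force: [0.0, -0.7, -0.0]
grip_width: 0.0683
grip_force: 0.0
```

Emit:
carry_out --plan '[{"dx": 0,"dy": 0,"dz": 0,"yaw": 0},{"dx": 0,"dy": 0,"dz": 0,"yaw": 0},{"dx": 0,"dy": 0,"dz": 0,"yaw": 0},{"dx": 0,"dy": 0,"dz": 0,"yaw": 0},{"dx": 0,"dy": 0,"dz": 0,"yaw": 0}]' --grip 1

```text
time: 11.9
tcp_pos: [0.6486, 0.0922, 0.0797]
ee_rot: [-180.0, 0.1, -172.5]
contact_force: [0.2, 1.4, 6.9]
grip_width: 0.051
grip_force: 63.8
```

Emit:
carry_out --plan '[{"dx": 0,"dy": 0,"dz": -0.01,"yaw": 0},{"dx": 0,"dy": 0,"dz": -0.03,"yaw": 0},{"dx": 0,"dy": 0,"dz": -0.05,"yaw": 0},{"dx": 0,"dy": 0,"dz": -0.07,"yaw": 0},{"dx": 0,"dy": 0,"dz": -0.09,"yaw": 0},{"dx": 0,"dy": 0,"dz": -0.11,"yaw": 0},{"dx": 0,"dy": 0,"dz": -0.13,"yaw": 0},{"dx": 0,"dy": 0,"dz": -0.141,"yaw": 0},{"dx": 0,"dy": 0,"dz": -0.141,"yaw": 0}]'

```text
time: 13.02
tcp_pos: [0.6482, 0.0921, 0.2202]
ee_rot: [-180.0, 0.0, -172.5]
contact_force: [-0.0, 0.2, -2.9]
grip_width: 0.0516
grip_force: 63.2
```

```bash
python3 go.py wy:.22
```

```text
t 13.025 tcp [0.6482 0.0921 0.2202] [-1.7999e+02  4.0000e-02 -1.7247e+02] w 0.0516
wy:.22 dx dy dz [1.814e-01 3.340e-02 1.000e-04] yaw 10.5
```

Emit:
carry_out --plan '[{"dx": 0.015,"dy": 0.003,"dz": 0,"yaw": 1},{"dx": 0.04,"dy": 0.007,"dz": 0,"yaw": 2},{"dx": 0.075,"dy": 0.014,"dz": 0,"yaw": 4},{"dx": 0.11,"dy": 0.02,"dz": 0,"yaw": 6},{"dx": 0.145,"dy": 0.027,"dz": 0,"yaw": 8},{"dx": 0.17,"dy": 0.031,"dz": 0,"yaw": 9.5},{"dx": 0.1814,"dy": 0.0334,"dz": 0,"yaw": 10.5},{"dx": 0.1814,"dy": 0.0334,"dz": 0.02,"yaw": 10.5},{"dx": 0.1814,"dy": 0.0334,"dz": 0.04,"yaw": 10.5},{"dx": 0.1814,"dy": 0.0334,"dz": 0.06,"yaw": 10.5}]'

```text
time: 14.28
tcp_pos: [0.4643, 0.1014, 0.1588]
ee_rot: [-180.0, -0.0, 177.0]
contact_force: [0.3, -1.3, -1.6]
grip_width: 0.0517
grip_force: 63.1
```

Emit:
carry_out --plan '[{"dx": 0,"dy": 0,"dz": 0,"yaw": 0},{"dx": 0,"dy": 0,"dz": 0,"yaw": 0}]'

```text
time: 14.52
tcp_pos: [0.4645, 0.1015, 0.1603]
ee_rot: [180.0, 0.0, 177.0]
contact_force: [0.4, -0.4, -2.8]
grip_width: 0.051
grip_force: 63.1
```

```bash
python3 go.py wy:.0877
```

```text
t 14.525 tcp [0.4645 0.1015 0.1603] [1.8000e+02 5.0000e-02 1.7702e+02] w 0.051
wy:.0877 dx dy dz [0.0006 0.     0.0726] yaw 0.0
```

Emit:
carry_out --plan '[{"dx": 0,"dy": 0,"dz": 0.01,"yaw": 0},{"dx": 0,"dy": 0,"dz": 0.02,"yaw": 0},{"dx": 0,"dy": 0,"dz": 0.03,"yaw": 0},{"dx": 0,"dy": 0,"dz": 0.04,"yaw": 0},{"dx": 0,"dy": 0,"dz": 0.05,"yaw": 0},{"dx": 0,"dy": 0,"dz": 0.058,"yaw": 0},{"dx": 0,"dy": 0,"dz": 0.065,"yaw": 0},{"dx": 0,"dy": 0,"dz": 0.07,"yaw": 0},{"dx": 0,"dy": 0,"dz": 0.0725,"yaw": 0},{"dx": 0,"dy": 0,"dz": 0.0735,"yaw": 0}]'

```text
time: 15.78
tcp_pos: [0.4639, 0.1015, 0.0876]
ee_rot: [-180.0, 0.0, 177.0]
contact_force: [-7.4, -1.4, 22.4]
grip_width: 0.0515
grip_force: 65.7
```

Seated, with 22 N of contact. I release and rise.

Emit:
carry_out --plan '[{"dx": 0,"dy": 0,"dz": 0,"yaw": 0},{"dx": 0,"dy": 0,"dz": 0,"yaw": 0},{"dx": 0,"dy": 0,"dz": 0,"yaw": 0},{"dx": 0,"dy": 0,"dz": -0.01,"yaw": 0},{"dx": 0,"dy": 0,"dz": -0.03,"yaw": 0},{"dx": 0,"dy": 0,"dz": -0.06,"yaw": 0},{"dx": 0,"dy": 0,"dz": -0.09,"yaw": 0},{"dx": 0,"dy": 0,"dz": -0.12,"yaw": 0},{"dx": 0,"dy": 0,"dz": -0.12,"yaw": 0}]' --grip -0.6

```text
time: 16.9
tcp_pos: [0.4648, 0.1015, 0.2087]
ee_rot: [180.0, 0.3, 177.0]
contact_force: [1.0, 0.4, -0.7]
grip_width: 0.0678
grip_force: 0.0
```

```bash
python3 go.py pr:.20; python3 - <<'E'
from rig import get_image
from h import *
g=get_image("scene"); print(find(g,.126,(.38,.56,-.3,.4)))
E
```

```text
t 16.9 tcp [0.4648 0.1015 0.2087] [180.     0.29 177.03] w 0.0678
pr:.20 dx dy dz [-0.1984 -0.0964  0.0097] yaw -7.7
{'red': (0.4478292541503906, -0.09828920745849609, -30.529857635498047, 4.111743927001953, 2.812326431274414, np.float64(0.1287589853687996)), 'yellow': (0.4663201904296875, 0.09904241943359375, -5.873382568359375, 77.25778198242188, 53.01993942260742, np.float64(0.12773784114473022)), 'blue': (0.4663067626953125, -0.09997287750244141, 3.1307783126831055, 72.6546401977539, 54.13792037963867, np.float64(0.12769056258469935))}
```

Emit:
carry_out --plan '[{"dx": -0.02,"dy": -0.01,"dz": 0,"yaw": -1},{"dx": -0.05,"dy": -0.025,"dz": 0,"yaw": -2},{"dx": -0.09,"dy": -0.044,"dz": 0,"yaw": -3.5},{"dx": -0.13,"dy": -0.063,"dz": 0,"yaw": -5},{"dx": -0.17,"dy": -0.083,"dz": 0,"yaw": -6.5},{"dx": -0.192,"dy": -0.093,"dz": 0,"yaw": -7.7},{"dx": -0.1985,"dy": -0.0965,"dz": 0,"yaw": -7.7},{"dx": -0.1985,"dy": -0.0965,"dz": 0.02,"yaw": -7.7},{"dx": -0.1985,"dy": -0.0965,"dz": 0.04,"yaw": -7.7},{"dx": -0.1985,"dy": -0.0965,"dz": 0.045,"yaw": -7.7}]'

```text
time: 18.2
tcp_pos: [0.656, -0.0046, 0.1598]
ee_rot: [179.9, -0.2, -175.3]
contact_force: [0.8, -0.2, 0.1]
grip_width: 0.0685
grip_force: 0.0
```

Emit:
carry_out --plan '[{"dx": 0,"dy": 0,"dz": 0,"yaw": 0},{"dx": 0,"dy": 0,"dz": 0,"yaw": 0}]'

```text
time: 18.45
tcp_pos: [0.6574, -0.0051, 0.1623]
ee_rot: [-180.0, 0.1, -175.3]
contact_force: [-0.2, 0.4, 0.3]
grip_width: 0.0683
grip_force: 0.0
```

```bash
python3 go.py pr:.079
```

```text
t 18.45 tcp [ 0.6574 -0.0051  0.1623] [-1.7998e+02  8.0000e-02 -1.7527e+02] w 0.0683
pr:.079 dx dy dz [-0.0005  0.      0.0833] yaw 0.0
```

Emit:
carry_out --plan '[{"dx": 0,"dy": 0,"dz": 0.02,"yaw": 0},{"dx": 0,"dy": 0,"dz": 0.04,"yaw": 0},{"dx": 0,"dy": 0,"dz": 0.06,"yaw": 0},{"dx": 0,"dy": 0,"dz": 0.075,"yaw": 0},{"dx": 0,"dy": 0,"dz": 0.083,"yaw": 0},{"dx": 0,"dy": 0,"dz": 0.083,"yaw": 0},{"dx": 0,"dy": 0,"dz": 0.083,"yaw": 0}]'

```text
time: 19.32
tcp_pos: [0.6576, -0.0052, 0.0791]
ee_rot: [-180.0, 0.1, -175.3]
contact_force: [-0.5, -0.1, 1.1]
grip_width: 0.0684
grip_force: 0.0
```

Emit:
carry_out --plan '[{"dx": 0,"dy": 0,"dz": 0,"yaw": 0},{"dx": 0,"dy": 0,"dz": 0,"yaw": 0},{"dx": 0,"dy": 0,"dz": 0,"yaw": 0},{"dx": 0,"dy": 0,"dz": 0,"yaw": 0},{"dx": 0,"dy": 0,"dz": 0,"yaw": 0}]' --grip 1

```text
time: 19.95
tcp_pos: [0.6576, -0.0052, 0.0792]
ee_rot: [-180.0, 0.1, -175.3]
contact_force: [-0.7, -0.2, 6.3]
grip_width: 0.051
grip_force: 63.7
```

Emit:
carry_out --plan '[{"dx": 0,"dy": 0,"dz": -0.01,"yaw": 0},{"dx": 0,"dy": 0,"dz": -0.03,"yaw": 0},{"dx": 0,"dy": 0,"dz": -0.05,"yaw": 0},{"dx": 0,"dy": 0,"dz": -0.07,"yaw": 0},{"dx": 0,"dy": 0,"dz": -0.09,"yaw": 0},{"dx": 0,"dy": 0,"dz": -0.11,"yaw": 0},{"dx": 0,"dy": 0,"dz": -0.13,"yaw": 0},{"dx": 0,"dy": 0,"dz": -0.141,"yaw": 0},{"dx": 0,"dy": 0,"dz": -0.141,"yaw": 0}]'

```text
time: 21.08
tcp_pos: [0.6572, -0.0052, 0.2197]
ee_rot: [-180.0, 0.0, -175.3]
contact_force: [0.4, -0.2, -3.2]
grip_width: 0.0513
grip_force: 63.0
```

```bash
python3 go.py wr:.22
```

```text
t 21.075 tcp [ 0.6572 -0.0052  0.2197] [-1.7999e+02  3.0000e-02 -1.7527e+02] w 0.0513
wr:.22 dx dy dz [ 0.1748  0.2183 -0.0005] yaw 7.7
```

Emit:
carry_out --plan '[{"dx": 0.012,"dy": 0.015,"dz": 0,"yaw": 0.5},{"dx": 0.036,"dy": 0.045,"dz": 0,"yaw": 1.5},{"dx": 0.064,"dy": 0.08,"dz": 0,"yaw": 3},{"dx": 0.092,"dy": 0.115,"dz": 0,"yaw": 4},{"dx": 0.12,"dy": 0.15,"dz": 0,"yaw": 5},{"dx": 0.148,"dy": 0.185,"dz": 0,"yaw": 6.5},{"dx": 0.167,"dy": 0.208,"dz": 0,"yaw": 7.7},{"dx": 0.175,"dy": 0.218,"dz": 0,"yaw": 7.7},{"dx": 0.175,"dy": 0.218,"dz": 0,"yaw": 7.7},{"dx": 0.175,"dy": 0.218,"dz": 0.02,"yaw": 7.7}]'

```text
time: 22.32
tcp_pos: [0.4664, 0.197, 0.1998]
ee_rot: [180.0, 0.2, 177.0]
contact_force: [0.6, 0.3, -2.5]
grip_width: 0.0515
grip_force: 63.1
```

Emit:
carry_out --plan '[{"dx": 0,"dy": 0,"dz": 0.02,"yaw": 0},{"dx": 0,"dy": 0,"dz": 0.04,"yaw": 0},{"dx": 0,"dy": 0,"dz": 0.04,"yaw": 0},{"dx": 0,"dy": 0,"dz": 0.04,"yaw": 0}]'

```text
time: 22.82
tcp_pos: [0.4657, 0.1972, 0.1599]
ee_rot: [180.0, 0.1, 177.0]
contact_force: [0.0, 0.2, -3.2]
grip_width: 0.0509
grip_force: 63.1
```

```bash
python3 go.py wr:.0872
```

```text
t 22.825 tcp [0.4657 0.1972 0.1599] [1.7999e+02 6.0000e-02 1.7699e+02] w 0.0509
wr:.0872 dx dy dz [0.0008 0.0007 0.0727] yaw -0.0
```

Emit:
carry_out --plan '[{"dx": 0.001,"dy": 0.001,"dz": 0.01,"yaw": 0},{"dx": 0.001,"dy": 0.001,"dz": 0.02,"yaw": 0},{"dx": 0.001,"dy": 0.001,"dz": 0.03,"yaw": 0},{"dx": 0.001,"dy": 0.001,"dz": 0.04,"yaw": 0},{"dx": 0.001,"dy": 0.001,"dz": 0.05,"yaw": 0},{"dx": 0.001,"dy": 0.001,"dz": 0.058,"yaw": 0},{"dx": 0.001,"dy": 0.001,"dz": 0.065,"yaw": 0},{"dx": 0.001,"dy": 0.001,"dz": 0.07,"yaw": 0},{"dx": 0.001,"dy": 0.001,"dz": 0.0725,"yaw": 0},{"dx": 0.001,"dy": 0.001,"dz": 0.0733,"yaw": 0}]'

```text
time: 24.08
tcp_pos: [0.4638, 0.1987, 0.0872]
ee_rot: [-180.0, 0.0, 177.0]
contact_force: [-8.1, -2.6, 15.9]
grip_width: 0.0516
grip_force: 64.9
```

Emit:
carry_out --plan '[{"dx": 0,"dy": 0,"dz": 0,"yaw": 0},{"dx": 0,"dy": 0,"dz": 0,"yaw": 0},{"dx": 0,"dy": 0,"dz": 0,"yaw": 0},{"dx": 0,"dy": 0,"dz": -0.01,"yaw": 0},{"dx": 0,"dy": 0,"dz": -0.03,"yaw": 0},{"dx": 0,"dy": 0,"dz": -0.06,"yaw": 0},{"dx": 0,"dy": 0,"dz": -0.09,"yaw": 0},{"dx": 0,"dy": 0,"dz": -0.12,"yaw": 0},{"dx": 0,"dy": 0,"dz": -0.12,"yaw": 0}]' --grip -0.6

```text
time: 25.2
tcp_pos: [0.4647, 0.1989, 0.2085]
ee_rot: [179.9, 0.3, 177.0]
contact_force: [0.4, 0.2, -1.2]
grip_width: 0.0682
grip_force: 0.0
```

```bash
python3 go.py pg:.20; python3 - <<'E'
from rig import get_image
from h import *
g=get_image("scene"); print({k:np.round(v,4).tolist() for k,v in find(g,.126,(.38,.56,-.3,.4)).items()})
cv2.imwrite("pics/s6.png",cv2.resize(g["image"][120:255,240:420],(640,480)))
E
```

```text
t 25.2 tcp [0.4647 0.1989 0.2085] [179.93   0.28 177.03] w 0.0682
pg:.20 dx dy dz [-0.2168 -0.2941  0.0092] yaw -9.5
{'red': [0.468, 0.1959, -4.2696, 77.4647, 56.3759, 0.1276], 'yellow': [0.4667, 0.099, -2.6492, 75.6431, 55.2444, 0.1275], 'blue': [0.4666, -0.099, 4.6623, 73.9861, 51.8899, 0.1277]}
```

View pics/s6.png

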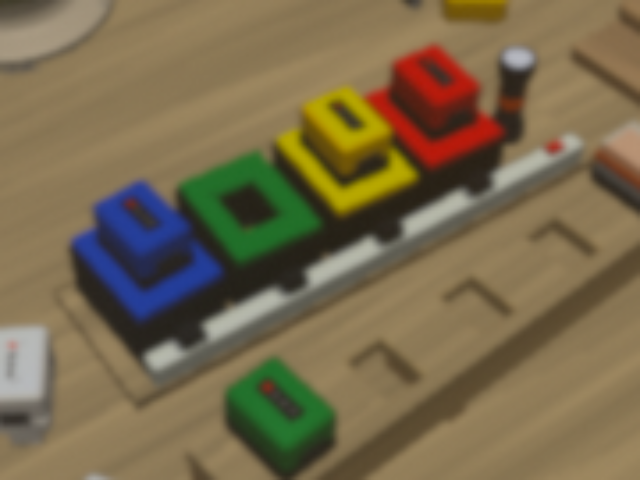

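Blue (140,225), yellow (345,130) and red (435,85) are seated, and the torch still stands at (512,90). Green at (280,415) is the last one.

Emit:
carry_out --plan '[{"dx": -0.015,"dy": -0.02,"dz": 0,"yaw": -1},{"dx": -0.045,"dy": -0.061,"dz": 0,"yaw": -2},{"dx": -0.08,"dy": -0.109,"dz": 0,"yaw": -3.5},{"dx": -0.115,"dy": -0.156,"dz": 0,"yaw": -5},{"dx": -0.15,"dy": -0.203,"dz": 0,"yaw": -6.5},{"dx": -0.182,"dy": -0.247,"dz": 0,"yaw": -8},{"dx": -0.205,"dy": -0.278,"dz": 0,"yaw": -9.5},{"dx": -0.217,"dy": -0.294,"dz": 0,"yaw": -9.5},{"dx": -0.217,"dy": -0.294,"dz": 0.02,"yaw": -9.5},{"dx": -0.217,"dy": -0.294,"dz": 0.045,"yaw": -9.5}]'

```text
time: 26.5
tcp_pos: [0.6651, -0.1064, 0.1592]
ee_rot: [180.0, -0.1, -173.5]
contact_force: [0.1, -0.5, 0.4]
grip_width: 0.0684
grip_force: 0.0
```

Emit:
carry_out --plan '[{"dx": 0,"dy": 0,"dz": 0,"yaw": 0},{"dx": 0,"dy": 0,"dz": 0,"yaw": 0}]'

```text
time: 26.75
tcp_pos: [0.6655, -0.1062, 0.1615]
ee_rot: [-180.0, 0.0, -173.5]
contact_force: [-0.3, -0.2, -0.2]
grip_width: 0.0686
grip_force: 0.0
```

```bash
python3 go.py pg:.079
```

```text
t 26.75 tcp [ 0.6655 -0.1062  0.1615] [-1.7999e+02  2.0000e-02 -1.7347e+02] w 0.0686
pg:.079 dx dy dz [-0.0005  0.0001  0.0825] yaw 0.0
```

Emit:
carry_out --plan '[{"dx": 0,"dy": 0,"dz": 0.02,"yaw": 0},{"dx": 0,"dy": 0,"dz": 0.04,"yaw": 0},{"dx": 0,"dy": 0,"dz": 0.06,"yaw": 0},{"dx": 0,"dy": 0,"dz": 0.075,"yaw": 0},{"dx": 0,"dy": 0,"dz": 0.0825,"yaw": 0},{"dx": 0,"dy": 0,"dz": 0.0825,"yaw": 0},{"dx": 0,"dy": 0,"dz": 0.0825,"yaw": 0}]'

```text
time: 27.62
tcp_pos: [0.6657, -0.1062, 0.0794]
ee_rot: [-180.0, 0.1, -173.5]
contact_force: [0.6, 0.3, 0.3]
grip_width: 0.0683
grip_force: 0.0
```

Emit:
carry_out --plan '[{"dx": 0,"dy": 0,"dz": 0,"yaw": 0},{"dx": 0,"dy": 0,"dz": 0,"yaw": 0},{"dx": 0,"dy": 0,"dz": 0,"yaw": 0},{"dx": 0,"dy": 0,"dz": 0,"yaw": 0},{"dx": 0,"dy": 0,"dz": 0,"yaw": 0}]' --grip 1

```text
time: 28.25
tcp_pos: [0.6657, -0.1063, 0.0794]
ee_rot: [-180.0, 0.1, -173.5]
contact_force: [-1.2, 0.0, 6.0]
grip_width: 0.0515
grip_force: 63.8
```

Emit:
carry_out --plan '[{"dx": 0,"dy": 0,"dz": -0.01,"yaw": 0},{"dx": 0,"dy": 0,"dz": -0.03,"yaw": 0},{"dx": 0,"dy": 0,"dz": -0.05,"yaw": 0},{"dx": 0,"dy": 0,"dz": -0.07,"yaw": 0},{"dx": 0,"dy": 0,"dz": -0.09,"yaw": 0},{"dx": 0,"dy": 0,"dz": -0.11,"yaw": 0},{"dx": 0,"dy": 0,"dz": -0.13,"yaw": 0},{"dx": 0,"dy": 0,"dz": -0.141,"yaw": 0},{"dx": 0,"dy": 0,"dz": -0.141,"yaw": 0}]'

```text
time: 29.38
tcp_pos: [0.6654, -0.1061, 0.2199]
ee_rot: [-180.0, 0.0, -173.5]
contact_force: [0.2, -0.1, -2.8]
grip_width: 0.0513
grip_force: 63.1
```

```bash
python3 go.py wg:.22
```

```text
t 29.375 tcp [ 0.6654 -0.1061  0.2199] [-1.7998e+02  3.0000e-02 -1.7347e+02] w 0.0513
wg:.22 dx dy dz [ 0.1887  0.1309 -0.0003] yaw 9.5
```

Emit:
carry_out --plan '[{"dx": 0.015,"dy": 0.01,"dz": 0,"yaw": 1},{"dx": 0.042,"dy": 0.029,"dz": 0,"yaw": 2},{"dx": 0.075,"dy": 0.052,"dz": 0,"yaw": 4},{"dx": 0.108,"dy": 0.075,"dz": 0,"yaw": 5.5},{"dx": 0.141,"dy": 0.098,"dz": 0,"yaw": 7},{"dx": 0.17,"dy": 0.118,"dz": 0,"yaw": 8.5},{"dx": 0.185,"dy": 0.128,"dz": 0,"yaw": 9.5},{"dx": 0.189,"dy": 0.131,"dz": 0,"yaw": 9.5},{"dx": 0.189,"dy": 0.131,"dz": 0,"yaw": 9.5},{"dx": 0.189,"dy": 0.131,"dz": 0.02,"yaw": 9.5}]'

```text
time: 30.62
tcp_pos: [0.464, 0.002, 0.2]
ee_rot: [-180.0, 0.2, 177.0]
contact_force: [-0.6, -0.4, -2.9]
grip_width: 0.051
grip_force: 63.2
```

Emit:
carry_out --plan '[{"dx": 0,"dy": 0,"dz": 0.02,"yaw": 0},{"dx": 0,"dy": 0,"dz": 0.04,"yaw": 0},{"dx": 0,"dy": 0,"dz": 0.04,"yaw": 0},{"dx": 0,"dy": 0,"dz": 0.04,"yaw": 0}]'

```text
time: 31.12
tcp_pos: [0.4634, 0.0022, 0.16]
ee_rot: [-180.0, 0.1, 177.0]
contact_force: [0.5, -0.2, -2.3]
grip_width: 0.0512
grip_force: 63.1
```

```bash
python3 go.py wg:.0874
```

```text
t 31.125 tcp [0.4634 0.0022 0.16  ] [-1.7999e+02  5.0000e-02  1.7702e+02] w 0.0512
wg:.0874 dx dy dz [0.0004 0.0003 0.0726] yaw 0.0
```

Emit:
carry_out --plan '[{"dx": 0,"dy": 0,"dz": 0.01,"yaw": 0},{"dx": 0,"dy": 0,"dz": 0.02,"yaw": 0},{"dx": 0,"dy": 0,"dz": 0.03,"yaw": 0},{"dx": 0,"dy": 0,"dz": 0.04,"yaw": 0},{"dx": 0,"dy": 0,"dz": 0.05,"yaw": 0},{"dx": 0,"dy": 0,"dz": 0.058,"yaw": 0},{"dx": 0,"dy": 0,"dz": 0.065,"yaw": 0},{"dx": 0,"dy": 0,"dz": 0.07,"yaw": 0},{"dx": 0,"dy": 0,"dz": 0.0725,"yaw": 0},{"dx": 0,"dy": 0,"dz": 0.0733,"yaw": 0}]'

```text
time: 32.38
tcp_pos: [0.4626, 0.0025, 0.0873]
ee_rot: [-180.0, 0.0, 177.0]
contact_force: [-7.7, 0.2, 19.4]
grip_width: 0.0512
grip_force: 65.4
```

Emit:
carry_out --plan '[{"dx": 0,"dy": 0,"dz": 0,"yaw": 0},{"dx": 0,"dy": 0,"dz": 0,"yaw": 0},{"dx": 0,"dy": 0,"dz": 0,"yaw": 0},{"dx": 0,"dy": 0,"dz": -0.01,"yaw": 0},{"dx": 0,"dy": 0,"dz": -0.03,"yaw": 0},{"dx": 0,"dy": 0,"dz": -0.06,"yaw": 0},{"dx": 0,"dy": 0,"dz": -0.1,"yaw": 0},{"dx": 0,"dy": 0,"dz": -0.14,"yaw": 0},{"dx": 0,"dy": 0,"dz": -0.14,"yaw": 0},{"dx": 0,"dy": 0,"dz": -0.14,"yaw": 0}]' --grip -0.6

```text
time: 33.62
tcp_pos: [0.4622, 0.0026, 0.2259]
ee_rot: [180.0, -0.0, 177.0]
contact_force: [-0.3, -0.1, -0.1]
grip_width: 0.0683
grip_force: 0.0
```

```bash
python3 go.py; python3 - <<'E'
from rig import get_image
from h import *
g=get_image("scene"); print({k:np.round(v,4).tolist() for k,v in find(g,.126,(.38,.56,-.3,.4)).items()})
cv2.imwrite("pics/s7.png",g["image"])
E
```

```text
t 33.625 tcp [0.4622 0.0026 0.2259] [ 1.7999e+02 -4.0000e-02  1.7703e+02] w 0.0683
{'red': [0.4664, 0.1957, -5.4846, 75.4133, 55.958, 0.1275], 'yellow': [0.4663, 0.099, -5.8734, 77.2578, 53.0199, 0.1275], 'green': [0.4666, -0.0005, -0.0425, 73.7842, 52.9818, 0.1274], 'blue': [0.4663, -0.0996, 2.9776, 72.588, 53.619, 0.1275]}
```

View pics/s7.png

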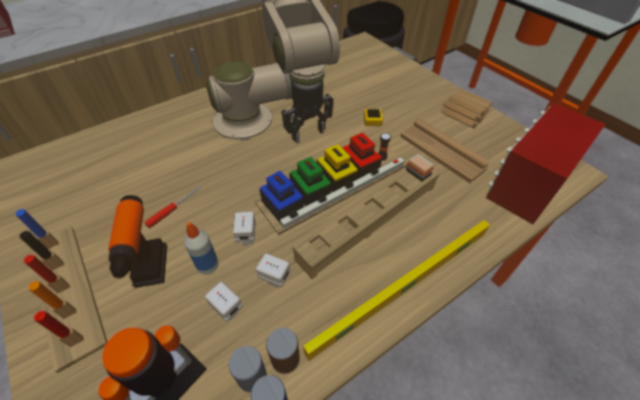

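All four packs sit in the chargers of their own colours, from (280,185) to (362,148), at equal height. The torch (384,146) and the glue bottle (200,250) are still standing, and the gripper is clear. Handing in.

```bash
python3 -c "
from rig import ticket
print(ticket.finish_job())"
```

```text
the job is handed in; nothing more can be done
None
```

All four packs are seated in the chargers of their own colours and released, the glue bottle and torch are still standing, and the job was handed in at about 34 s of the 115 s allowed; the hand-in gave no verdict.

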